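# Dial the dispenser to the ball size and tip out the order

### The arm

A 6-joint arm with a two-finger parallel gripper is mounted at the origin on the work surface. World frame = base frame: x ahead of the robot, y to its left, z up, the work surface at z = 0. Lengths are in m, angles in rad, forces in N, time in s.
With the tool pointing down it reaches from about 0.15 to 0.775 m from the base axis. Payload 6.1 kg.
Tool frame: the origin (TCP) lies midway between the tips of the shut fingers; the grasp point (between the pads) lies 19 mm behind it; z points along the fingers, x is the direction in which the jaws open and shut, and the axes are right-handed (so a half turn about z gives the same grasp; the last joint's range is limited). The gripper opens to 85 mm and grips with 20 to 120 N. Pads are 22 mm wide; open, the fingers measure 114 mm over their backs; the gripper's body (76 mm by 85 mm) begins 54 mm behind the grasp point. The pads swing forward as they close: fully open they stand 13 mm farther back than shut.
Start: joints at [1.226, 0.126, -0.04, 1.405, 0, 1.571], TCP at [0.177, 0.494, 0.231] pointing down, gripper open.
Joint ranges: [-2.72, 2.72], [-0.95, 1.95], [-1.27, 1.35], [-1.78, 2.02], [-1.46, 1.47], [-3.14, 3.14]. Speed limits (rad/s): [2.39, 2.39, 3.01, 3.14, 3.14, 3.14].

### API

Orientations are given as a unit quaternion [w, x, y, z].
In Python, from rig import * gives the robot as it stands. The module is installed in compiled form; this text tells all that it offers. Calls block until the motion is done:
- goto(position, orientation): joint-space move of the TCP to a pose.
- move_linear(position, feed=0.15, rot=None, guard=None): straight line of the TCP; rot=None keeps the orientation; feed is the mean speed in m/s. With guard (N) it stops when the force on the tool has changed by that much, and returns True; else False.
- move_joints(angles): joint-space move.
- grip(opening, f_grip=None): opening from 0.0 (shut) to 1.0 (fully open); f_grip is the grip in N (None keeps the last); returns when the fingers have stopped.
- pause(seconds).
- solve_ik(position, orientation): joint angles nearest the present ones, or None.
- camera(name): name is "side" or "top" or "wrist"; returns a dict with "img" (384x512x3 uint8, red, green, blue), "fx", "fy", "cx", "cy" (pixels), "k1" (the pictures are not rectified: a ray, as slopes to the right and down, at radius r is drawn at 1 + k1 r^2 times it, then the intrinsics apply), "view" (4x4, takes a point from world to camera coordinates). Camera axes: x right, y down, z forward; pixel columns grow to the right and rows downward; lengths in m; the calibration is good to about 2 mm. A picture is of the moment at which its call begins. There is no depth.
A pose or a line that the arm cannot do raises Unreachable and nothing moves.
- sign_off(): hands the job in, once; it reports no verdict.
Readings, each from a call of its own:
- read_time_s(): time.
- read_joint_positions(): joint angles.
- read_joint_velocities(): joint speeds.
- read_joint_torque(): joint torques, N m.
- read_ee_pos(): TCP position.
- read_eef_rot(): TCP orientation.
- read_force(): force on the tool from outside, world axes, zero at the start.
- read_torque(): the same for the moment, N m.
- read_finger_gap(): opening from 0.0 (shut) to 1.0 (fully open).
Only numpy, scipy, OpenCV 4.12 (cv2) and the standard library are available. Lean on these libraries where they do the work, as an engineer would, in place of code of your own. Each camera call takes 0.05 s, during which the arm holds its last target.

### The job

First turn the blue dial of the clear ball dispenser so that the smallest hole which the balls inside can pass lies squarely at the red outlet mark, then slide the green tray under the dispenser, fully home against the black stop, so that it trips the roller arm of the tray switch. Then pull the red lever over to tip all three balls into the tray, and let the dispenser come back to rest; leave the spray can, the bottle and the balls in the stock rack alone.

Things in the scene. Friction and masses are not known exactly. Their poses are not given: they have to be found in the camera images.
- stand: fixed steel stand of the dispenser; origin on the counter directly under the tipping pivot; its -x faces the robot side (where the tray goes), z up. Two uprights 44 mm deep, 160 mm tall, at y = +-76 mm (8 mm thick). Pivot axis along y at height 145 mm. A black rubber stop between the uprights (21 mm high, face at x = -20 mm) stops the tray. Tray fully home: its far wall on the stop, that is tray_center at x = -75 mm, y = 0 (within about 15 mm) and yaw 0 in this frame.
- drum (a joint): tipping angle of the clear drum (rad): 0 at rest, its axis leaning 35 deg from vertical towards the stand's -x, dial uppermost; grows to a stop at 1.35 (mouth to -x, 22 deg downward) as the lever is pulled towards -x. Spring return, 0.5 Nm at rest to 0.8 Nm at the end, damped: goes back by itself when let go. Balls roll out from about 1.1 on; allow two seconds near the stop.
- drum_center (a point): centre of the drum on the pivot, 145 mm above the counter; z axis is the drum axis out of its mouth; -x of this frame is the outlet side (red mark on the outside of the drum's rim). Drum: clear, inner radius 46 mm, outer 50 mm, from -55 to +55 mm along its axis; red mark reaches 64 mm from the axis. Inside, a clear V trough leads the balls in single file to the outlet.
- lever_grip (a point): middle of the black horizontal grip of the red tip lever, a round bar of 14 mm diameter, free length 48 mm, along the stand's y (y = 92 to 142 mm); straight above the pivot at rest at radius 125 mm from the pivot axis, at stand y = +117 mm; it moves with the drum on a circle about the pivot axis, over towards -x.
- dial (a joint): angle of the blue dial on the drum's mouth (rad), positive counter-clockwise as seen looking at its face from outside (right-handed about the drum axis). Three square holes near the rim, 120 deg apart: a 10 mm hole lies at the outlet mark at 0, a 19 mm hole at +2.094, a 27 mm hole at -2.094. Stops at -2.4 and +2.4, friction about 0.06 Nm, stays where it is left. It starts near 0.
- dial_grip (a point): on the dial's axis, 10 mm below the top of its white grip fin (85 mm from the pivot along the drum axis; dial face at 61 mm). z axis points out of the mouth. Fin: 12 mm thick, 38 mm long, 34 mm tall, its length along this frame's x axis (at dial angle 0 it points to the outlet mark). Dial is 111 mm across.
- tray_center (a point): centre (half-way up) of the loose green open tray, 110 mm (x) by 100 mm (y) by 40 mm high, walls and floor 4 mm, 0.4 kg, standing on the counter. Its +x wall is the one that goes to the stop.
- tray_tab (a point): on the tray's black upright tab, 64 mm above the counter, 51 mm from the tray centre towards the tray's -x. Tab: 12 mm thick (y), 22 mm long (x), its top 80 mm above the counter, standing 40 mm above the tray wall.
- switch (a joint): angle of the roller arm of the tray switch (rad): 0 free, tripped above 0.25, about 0.4 with the tray fully home; soft spring (under 0.5 N at the roller), the tray's friction holds against it.
- switch_roller (a point): centre of the orange roller (18 mm diameter, 14 mm high) at the end of the 50 mm switch arm, 28 mm above the counter, ahead of the stop; the arm pivots about a vertical axis at stand x = 0, y = -50 mm.
- stock: fixed stock rack, an open grey V-shaped trough leaning like the drum (about 140 by 110 mm, 190 mm tall), holding the ball kind that is not in the dispenser; origin on the counter under its middle.
- spray: black spray can with a pale metal top, 56 mm diameter, 170 mm tall, loose; origin at its underside. Bystander.
- additive: yellow additive bottle with a white cap, 52 mm diameter, 140 mm tall, loose; origin at its underside. Bystander.
- tray: the green tray: origin at the centre of its underside, axes as tray_center.
- small0_center (a point): centre of a small white-coated steel ball, 14 mm diameter. All three of this kind start either in the dispenser's drum or in the stock rack.
- small1_center (a point): centre of a small white-coated steel ball, 14 mm diameter. All three of this kind start either in the dispenser's drum or in the stock rack.
- small2_center (a point): centre of a small white-coated steel ball, 14 mm diameter. All three of this kind start either in the dispenser's drum or in the stock rack.
- large0_center (a point): centre of a large yellow-coated steel ball, 20 mm diameter. All three of this kind start either in the dispenser's drum or in the stock rack.
- large1_center (a point): centre of a large yellow-coated steel ball, 20 mm diameter. All three of this kind start either in the dispenser's drum or in the stock rack.
- large2_center (a point): centre of a large yellow-coated steel ball, 20 mm diameter. All three of this kind start either in the dispenser's drum or in the stock rack.

How it is judged:
By the outcome, as a careful person would: the job done as asked, in the order asked, and still so for the second after the job is handed in, with the robot touching nothing.
It also fails if it takes over 72 s, if anything falls off the work surface, if the arm or the gripper's body presses on something with over 40 N, if the wrist force passes 120 N, or if a joint passes its speed limit or range.

## Working session

There is one attempt and no reset: what is moved stays moved. The work goes in short steps, each a Python script; the robot and the scene stay as the last script left them, time stands still between calls to the robot, and variables do not carry over. Pictures are saved under pics/ and viewed, and the job is handed in when it is done.

```bash
mkdir -p pics && ls
python3 - <<'E'
from rig import *
import cv2, numpy as np
for n in ["side","top","wrist"]:
    c=camera(n)
    cv2.imwrite(f"pics/{n}0.png",c["img"][:,:,::-1])
    print(n,c["fx"],c["fy"],c["cx"],c["cy"],c["k1"]);print(np.round(c["view"],4).tolist())
print(read_time_s(),read_eef_rot(),read_ee_pos())
E
```

```text
pics
side 391.40472834814966 391.40472834814966 250.65401151042087 194.03862387939816 0.01900760046523605
[[0.9827, -0.185, -0.0038, -0.5208], [-0.1348, -0.7018, -0.6995, 0.2059], [0.1268, 0.688, -0.7146, 0.9038], [0.0, 0.0, 0.0, 1.0]]
top 449.1399142445931 449.1399142445931 251.87652776982532 200.0352156601753 -0.08596461917253528
[[0.0768, -0.997, -0.0004, -0.0144], [-0.9729, -0.0748, -0.2187, 0.5626], [0.2181, 0.0172, -0.9758, 1.0846], [0.0, 0.0, 0.0, 1.0]]
wrist 336.8161489513174 336.8161489513174 260.7477260342497 190.36961158745825 -0.06983669980319496
[[0.3367, 0.9416, -0.0024, -0.5254], [0.9008, -0.3214, 0.2919, -0.0386], [0.2741, -0.1004, -0.9564, 0.3797], [0.0, 0.0, 0.0, 1.0]]
0.15 [ 3.36725800e-04  8.17935197e-01  5.75310055e-01 -4.91625323e-04] [0.1773626  0.49383116 0.23070307]
```

View pics/side0.png

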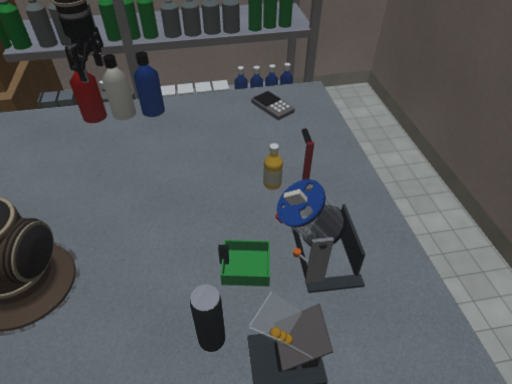

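View pics/top0.png

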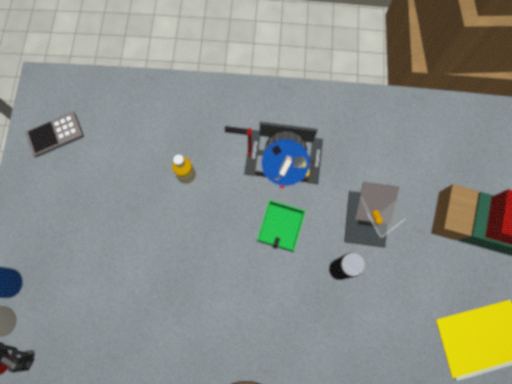

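View pics/wrist0.png

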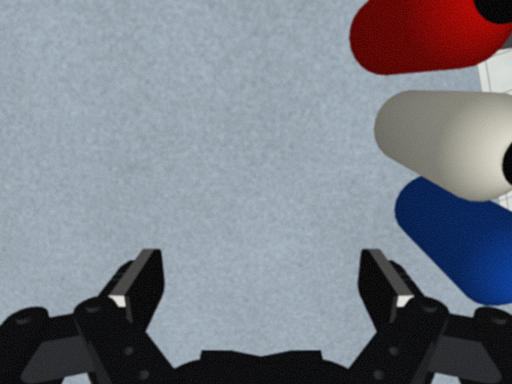

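```bash
cat > h.py <<'E'
import numpy as np, cv2
from scipy.spatial.transform import Rotation as R
def pix2ray(c,uv):
    # undistort: drawn = ray*(1+k1 r^2)
    uv=np.atleast_2d(uv).astype(float)
    K=np.array([[c["fx"],0,c["cx"]],[0,c["fy"],c["cy"]],[0,0,1.]])
    p=cv2.undistortPoints(uv[:,None,:],K,np.array([c["k1"],0,0,0.]))[:,0]
    V=np.array(c["view"]);Rm=V[:3,:3];t=V[:3,3]
    d=np.c_[p,np.ones(len(p))]@Rm
    o=-Rm.T@t
    return o,d/np.linalg.norm(d,axis=1)[:,None]
def onplane(c,uv,z):
    o,d=pix2ray(c,uv); s=(z-o[2])/d[:,2]; return o+d*s[:,None]
def tri(c1,uv1,c2,uv2):
    o1,d1=pix2ray(c1,uv1);o2,d2=pix2ray(c2,uv2);out=[]
    for a,b in zip(d1,d2):
        A=np.c_[a,-b];s=np.linalg.lstsq(A,o2-o1,rcond=None)[0]
        p,q=o1+a*s[0],o2+b*s[1];out.append(np.r_[(p+q)/2,np.linalg.norm(p-q)])
    return np.array(out)
def proj(c,P):
    V=np.array(c["view"]);K=np.array([[c["fx"],0,c["cx"]],[0,c["fy"],c["cy"]],[0,0,1.]])
    return cv2.projectPoints(np.atleast_2d(P).astype(float),cv2.Rodrigues(V[:3,:3])[0],V[:3,3],K,np.array([c["k1"],0,0,0.]))[0][:,0]
def crop(img,x0,x1,y0,y1,s,fn):
    cv2.imwrite(fn,cv2.resize(img[y0:y1,x0:x1,::-1],None,fx=s,fy=s,interpolation=cv2.INTER_CUBIC))
def quat(Rm):
    q=R.from_matrix(Rm).as_quat();return [q[3],q[0],q[1],q[2]]
E
python3 - <<'E'
import pickle
from rig import *
from h import *
d={}
for n in ["side","top"]:
    c=camera(n);d[n]=dict(c)
pickle.dump(d,open("c0.pkl","wb"))
crop(d["side"]["img"],215,375,120,300,3.3,"pics/sc.png")
crop(d["top"]["img"],210,410,110,290,3.3,"pics/tc.png")
for n in d:
    im=d[n]["img"].astype(int);r,g,b=im[...,0],im[...,1],im[...,2]
    for nm,m in dict(green=(g>90)&(r<70)&(b<100),blue=(b>100)&(r<60)&(g<90),red=(r>130)&(g<60)&(b<90),orange=(r>200)&(g<110)&(b<80),yellow=(r>170)&(g>100)&(b<80)).items():
        k,l,s,ce=cv2.connectedComponentsWithStats(m.astype(np.uint8))
        for i in range(1,k):
            if s[i,4]>8: print(n,nm,s[i].tolist(),ce[i].round(1).tolist())
E
```

```text
side green [98, 0, 14, 5, 63] [104.6, 1.9]
side green [123, 0, 10, 4, 29] [127.1, 1.2]
side green [137, 0, 15, 3, 38] [143.6, 0.8]
side green [0, 4, 16, 9, 109] [6.6, 8.1]
side green [220, 240, 50, 37, 1237] [247.3, 262.0]
side blue [277, 180, 48, 45, 1077] [300.5, 203.1]
top green [474, 193, 17, 46, 433] [481.8, 215.5]
top green [258, 201, 46, 50, 1522] [281.0, 225.3]
top blue [263, 139, 43, 27, 342] [283.0, 148.5]
top blue [305, 155, 6, 8, 14] [308.0, 158.5]
top blue [264, 157, 6, 7, 15] [266.3, 160.4]
top blue [263, 164, 15, 14, 74] [269.3, 171.5]
top blue [293, 169, 13, 12, 50] [299.4, 175.9]
top blue [288, 172, 4, 4, 9] [289.4, 173.6]
top blue [279, 177, 13, 7, 26] [285.7, 180.8]
top red [247, 129, 4, 6, 17] [248.7, 131.5]
top red [502, 190, 10, 45, 310] [507.7, 215.3]
top yellow [172, 158, 19, 17, 164] [182.2, 167.5]
top yellow [373, 210, 10, 14, 76] [377.4, 216.4]
top yellow [437, 300, 75, 78, 4182] [477.3, 337.8]
```

View pics/sc.png

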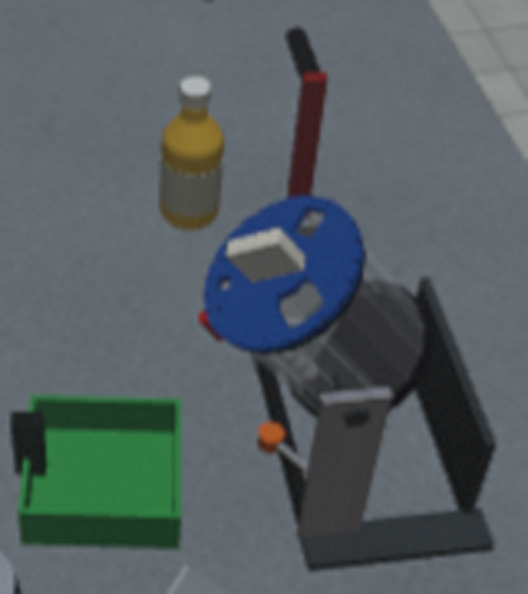

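View pics/tc.png

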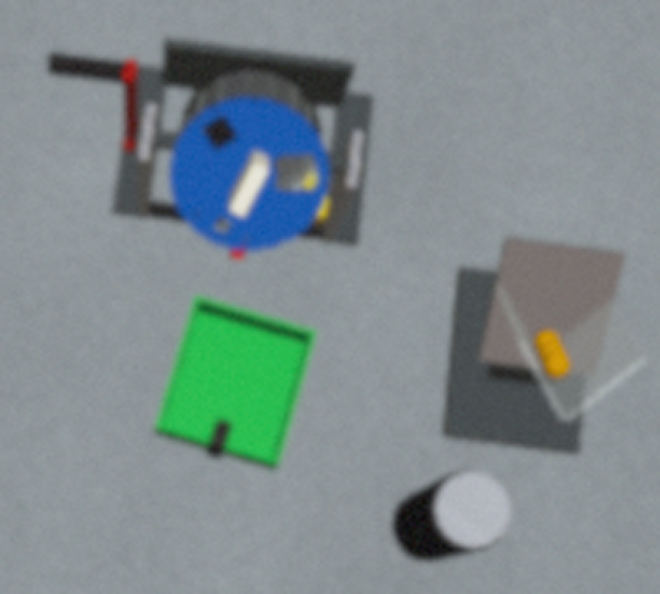

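Run:
```python
import pickle
from h import *
d=pickle.load(open("c0.pkl","rb"));T=d["top"];S=d["side"]
f=lambda p:np.array(p)/3.3+[210-.35,110-.35]
g=lambda p:np.array(p)/3.3+[215-.35,120-.35]
L=onplane(T,f([[152,103],[143,160],[361,130],[350,187]]),.16);print(L.round(4))
a=L[:2].mean(0);b=L[2:].mean(0);c=(a+b)/2;dy=(a-b);print("center",c,"sep",np.linalg.norm(dy),"yaw",np.degrees(np.arctan2(dy[1],dy[0]))-90)
# lever grip end tri
print("grip far end/near",tri(S,g([[293,36],[312,78]]),T,f([[52,63],[128,70]])))
print("redmark",tri(S,g([[210,323]]),T,f([[237,253]])))
print("fin top", tri(S,g([[260,240]]),T,f([[250,184]])))
# tray rims
tt=onplane(T,f([[196,300],[313,333],[275,466],[158,431]]),.04);print(tt.round(4),tt.mean(0))
e=tt[0]-tt[3];e2=tt[1]-tt[2];print("tray yaw",[np.degrees(np.arctan2(x[1],x[0])) for x in (e,e2)])
print("roller",tri(S,g([[271,436]]),T,f([[237,253]])), onplane(S,g([[271,436]]),.028))
print("tab", tri(S,g([[27,428]]),T,f([[220,437]])))
# bottle / can
print("can", onplane(T,f([[473,511]]),.17), "bottle top", onplane(T,[[179,159]],.14))
```

```text
[[ 0.6863  0.0291  0.16  ]
 [ 0.6424  0.0323  0.16  ]
 [ 0.6775 -0.1239  0.16  ]
 [ 0.6337 -0.1178  0.16  ]]
center [ 0.65997447 -0.04506012  0.16      ] sep 0.15182790604990531 yaw -3.304779832559589
grip far end/near [[0.6674633  0.09430649 0.27077238 0.00176044]
 [0.66505247 0.04417974 0.27456966 0.00143361]]
redmark [[ 0.58236983 -0.0401155   0.14954972  0.00235874]]
fin top [[ 6.10645672e-01 -4.23587304e-02  2.23883808e-01  5.18099983e-04]]
[[ 0.569  -0.0155  0.04  ]
 [ 0.5496 -0.109   0.04  ]
 [ 0.4429 -0.0852  0.04  ]
 [ 0.4631  0.0067  0.04  ]] [ 0.50615576 -0.05073633  0.04      ]
tray yaw [np.float64(-11.834343581247111), np.float64(-12.56358681689227)]
roller [[ 0.62453611 -0.04656337  0.01956057  0.01832714]] [[ 0.63173514 -0.05090767  0.028     ]]
tab [[ 4.58529161e-01 -4.02178327e-02  6.74693045e-02  5.99173222e-05]]
can [[ 0.40724762 -0.21120352  0.17      ]] bottle top [[0.63309421 0.21214654 0.14      ]]
```

```bash
cat >> h.py <<'E'
O=np.array([.660,-.0460,0.]); YAW=np.radians(-3.3)
def setstand(o,y):
    global O,YAW; O=np.array(o);YAW=y
def Rs(): return R.from_euler('z',YAW).as_matrix()
def W(p): return O+Rs()@np.array(p,float)
t35=np.radians(35)
def Rdrum(): return Rs()@R.from_euler('y',-t35).as_matrix()  # cols: x,y,z of drum frame
def drumW(p): return W([0,0,.145])+Rdrum()@np.array(p,float)
def dialtool(ang):
    # tool z = -drum z; jaw(x) at angle ang in drum frame (about drum z)
    D=Rdrum(); x=D@np.array([np.cos(ang),np.sin(ang),0]); z=-D[:,2]; y=np.cross(z,x)
    return np.c_[x,y,z]
E
python3 - <<'E'
import pickle
from rig import *
from h import *
d=pickle.load(open("c0.pkl","rb"))
T=d["top"];S=d["side"]
print("zd",Rdrum()[:,2])
# dial hole & fin directions on dial face plane
def onp(c,uv,h):
    o,dd=pix2ray(c,uv);P=drumW([0,0,h]);n=Rdrum()[:,2];s=((P-o)@n)/(dd@n)
    return (o+dd*s[:,None]-P)@Rdrum()
f=lambda p:np.array(p)/3.3+[210-.35,110-.35]
g=lambda p:np.array(p)/3.3+[215-.35,120-.35]
for n,c,px in (("top",T,f([[222,225],[219,131],[297,172]])),("side",S,g([[224,283],[312,220],[301,303]]))):
    q=onp(c,px,.061);print(n,(q*1000).round(1).tolist(),np.degrees(np.arctan2(q[:,1],q[:,0])).round(1))
# contours of dial centre
for a in range(-180,180,15):
    for h in (.12,):
        Rm=dialtool(np.radians(a)); p=drumW([0,0,.085+h-.019]); s=solve_ik(p,quat(Rm)); p2=drumW([0,0,.085-.019]); s2=solve_ik(p2,quat(Rm))
        print(a,None if s is None else np.round(s,2),None if s2 is None else np.round(s2,2))
E
```

```text
zd [-0.57262534  0.03301737  0.81915204]
top [[-38.3, 15.0, -0.0], [29.3, 26.0, -0.0], [7.4, -31.4, 0.0]] [158.6  41.5 -76.8]
side [[-38.2, 14.3, 0.0], [30.8, 24.9, -0.0], [7.7, -31.9, 0.0]] [159.5  38.9 -76.5]
-180 [-0.08 -0.3  -0.45  0.81  0.01 -1.59] [-0.08 -0.14 -0.55  0.55  0.01 -1.59]
-165 [-0.08 -0.3  -0.45  0.81  0.01 -1.85] [-0.08 -0.14 -0.55  0.55  0.01 -1.85]
-150 [-0.08 -0.3  -0.45  0.81  0.01 -2.11] [-0.08 -0.14 -0.55  0.55  0.01 -2.11]
-135 [-0.08 -0.3  -0.45  0.81  0.01 -2.37] [-0.08 -0.14 -0.55  0.55  0.01 -2.37]
-120 [-0.08 -0.3  -0.45  0.81  0.01 -2.63] [-0.08 -0.14 -0.55  0.55  0.01 -2.63]
-105 [-0.08 -0.3  -0.45  0.81  0.01 -2.9 ] [-0.08 -0.14 -0.55  0.55  0.01 -2.89]
-90 [-0.08 -0.3  -0.45  0.81  0.01  3.12] [-0.08 -0.14 -0.55  0.55  0.01  3.13]
-75 [-0.08 -0.3  -0.45  0.81  0.01  2.86] [-0.08 -0.14 -0.55  0.55  0.01  2.87]
-60 [-0.08 -0.3  -0.45  0.81  0.01  2.6 ] [-0.08 -0.14 -0.55  0.55  0.01  2.6 ]
-45 [-0.08 -0.3  -0.45  0.81  0.01  2.34] [-0.08 -0.14 -0.55  0.55  0.01  2.34]
-30 [-0.08 -0.3  -0.45  0.81  0.01  2.08] [-0.08 -0.14 -0.55  0.55  0.01  2.08]
-15
[... 328 characters left out ...]
 -0.45  0.81  0.01  0.77] [-0.08 -0.14 -0.55  0.55  0.01  0.77]
60 [-0.08 -0.3  -0.45  0.81  0.01  0.51] [-0.08 -0.14 -0.55  0.55  0.01  0.51]
75 [-0.08 -0.3  -0.45  0.81  0.01  0.24] [-0.08 -0.14 -0.55  0.55  0.01  0.25]
90 [-0.08 -0.3  -0.45  0.81  0.01 -0.02] [-0.08 -0.14 -0.55  0.55  0.01 -0.01]
105 [-0.08 -0.3  -0.45  0.81  0.01 -0.28] [-0.08 -0.14 -0.55  0.55  0.01 -0.28]
120 [-0.08 -0.3  -0.45  0.81  0.01 -0.54] [-0.08 -0.14 -0.55  0.55  0.01 -0.54]
135 [-0.08 -0.3  -0.45  0.81  0.01 -0.8 ] [-0.08 -0.14 -0.55  0.55  0.01 -0.8 ]
150 [-0.08 -0.3  -0.45  0.81  0.01 -1.06] [-0.08 -0.14 -0.55  0.55  0.01 -1.06]
165 [-0.08 -0.3  -0.45  0.81  0.01 -1.33] [-0.08 -0.14 -0.55  0.55  0.01 -1.32]
```

Run:
```python
import pickle
from rig import *
from h import *
goto(drumW([0,0,.085+.11-.019]),quat(dialtool(np.radians(70))))
c=camera("wrist");pickle.dump(dict(c),open("w1.pkl","wb"))
crop(c["img"],0,512,0,384,1.56,"pics/w1.png")
print(read_time_s(),read_joint_positions(),read_force())
```

```text
2.625 [-0.07669212 -0.28974381 -0.46468175  0.7854328   0.01175302  0.33257696] [0.72075791 0.40647511 0.25292084]
```

View pics/w1.png

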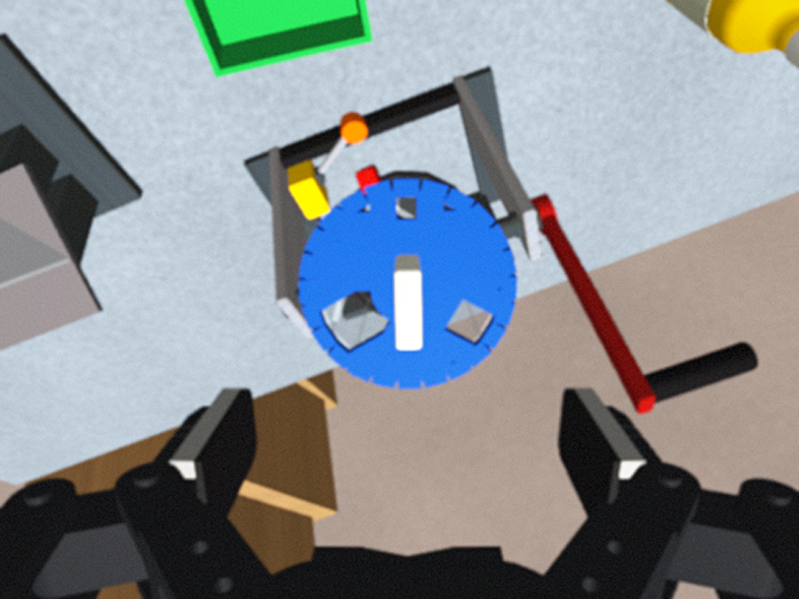

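Run:
```python
import pickle
from h import *
c=pickle.load(open("w1.pkl","rb"));im=c["img"].astype(int);r,g,b=im[...,0],im[...,1],im[...,2]
m=((b>150)&(r<90)).astype(np.uint8)
cn=max(cv2.findContours(m,0,1)[0],key=cv2.contourArea);h=cv2.convexHull(cn)
def onp(uv,hh):
    o,dd=pix2ray(c,uv);P=drumW([0,0,hh]);n=Rdrum()[:,2];s=((P-o)@n)/(dd@n)
    return ((o+dd*s[:,None]-P)@Rdrum()*1000)
q=onp(h[:,0],.061);(cx,cy),rr=cv2.minEnclosingCircle(q[:,:2].astype(np.float32));print("dial c",cx,cy,rr)
w=((im.min(2)>200)&(np.abs(np.indices(r.shape)[0]-195)<40)&(np.abs(np.indices(r.shape)[1]-262)<30)).astype(np.uint8)
fc=max(cv2.findContours(w,0,1)[0],key=cv2.contourArea);q=onp(fc[:,0],.095);R2=cv2.minAreaRect(q[:,:2].astype(np.float32));print("fin",R2)
red=((r>180)&(g<60)&(b<60)&(np.indices(r.shape)[1]<260)).astype(np.uint8);cr=max(cv2.findContours(red,0,1)[0],key=cv2.contourArea).mean((0,1));q=onp([cr],.05);print("mark",q,np.degrees(np.arctan2(q[:,1],q[:,0])))
for p in ([405,207],[469,320],[356,320]):
    q=onp([np.array(p)/1.56],.061);print("hole",q.round(1),np.degrees(np.arctan2(q[:,1],q[:,0])))
d=pickle.load(open("c0.pkl","rb"))
crop(d["side"]["img"],230,350,270,384,5,"pics/stock.png")
```

```text
dial c -0.5602838397026062 2.384971857070923 56.05195999145508
fin ((0.33992958068847656, 2.6579370498657227), (11.941082954406738, 36.141326904296875), 70.60311126708984)
mark [[-5.90488420e+01  2.00758655e+00  4.85722573e-14]] [178.05276542]
hole [[-39.5  15.6  -0. ]] [158.40388906]
hole [[26.7 27.  -0. ]] [45.33159925]
hole [[  6.7 -28.2  -0. ]] [-76.56468115]
```

View pics/stock.png

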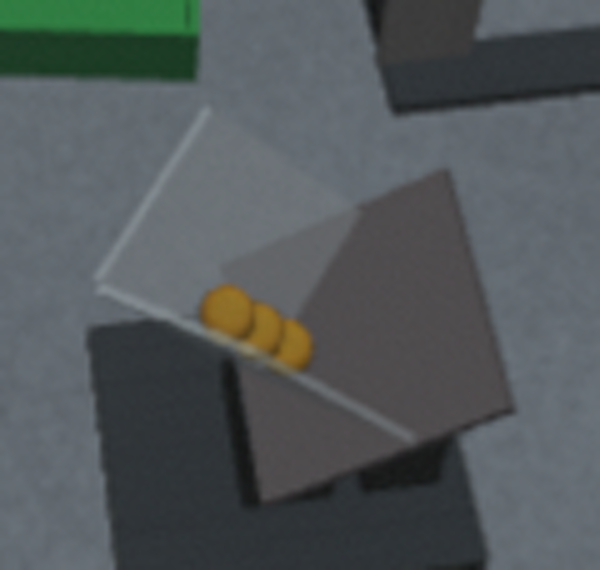

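```bash
sed -i 's/^O=np.array.*; YAW/O=np.array([.660,-.0450,0.]); YAW/' h.py
python3 - <<'E'
import pickle
from rig import *
from h import *
a=np.radians(70.6)
grip(0.5)   # 42 mm
goto(drumW([0,0.0008,.085+.06-.019]),quat(dialtool(a)))
f0=np.array(read_force())
hit=move_linear(drumW([0,0.0008,.086-.019]),feed=.08,guard=8)
print("hit",hit,read_ee_pos(),np.array(read_force())-f0)
grip(0.0,f_grip=25)
print("gap",read_finger_gap(),np.array(read_force())-f0,read_torque(),read_time_s())
c=camera("side");crop(c["img"],215,375,100,280,3.3,"pics/s2.png")
E
```

```text
hit False [ 0.62179908 -0.04198192  0.20033735] [ 1.7933024  -1.15665075  1.18070074]
gap 0.1351525406262006 [-4.16442079 -3.71272398  3.05812399] [-0.50985982  0.85638093 -0.32644003] 4.7
```

View pics/s2.png

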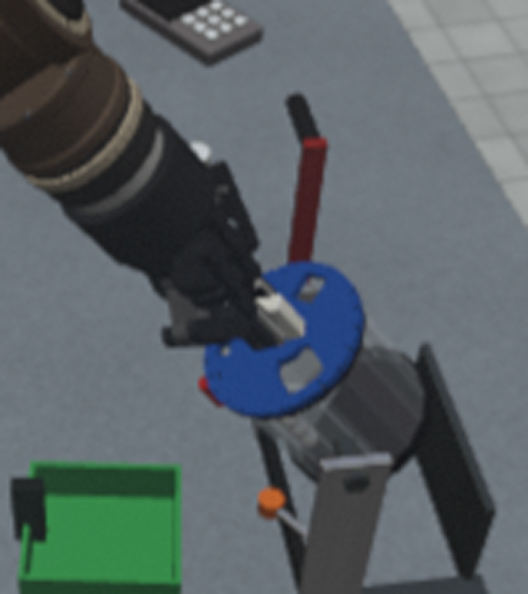

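Run:
```python
from rig import *
from h import *
q0=np.array(read_joint_positions())
for k in range(1,8):
    q=q0.copy();q[5]-=np.radians(139.4)*k/7
    move_joints(q);f=np.array(read_force());print(k,np.round(f,1),np.round(read_torque(),2),round(read_finger_gap(),3))
    if np.linalg.norm(f)>40: break
c=camera("wrist");crop(c["img"],0,512,0,384,1.56,"pics/w3.png")
print(read_time_s(),np.degrees(read_joint_positions()[5]-q0[5]))
```

```text
1 [ 0.9 -1.7 -0.5] [-0.08  0.56 -0.  ] 0.138
2 [-1.3 -1.4  0.3] [-0.05  0.67 -0.01] 0.132
3 [-1.  -2.4 -1.1] [-0.02  0.77 -0.07] 0.13
4 [-1.9 -2.  -0.2] [-0.1   0.85 -0.07] 0.134
5 [-2.1 -1.8  0.1] [-0.13  0.96 -0.03] 0.14
6 [-2.7 -2.5  0.5] [-0.15  1.06 -0.07] 0.136
7 [-2.6 -2.   1.5] [-0.15  1.12 -0.12] 0.134
7.775 -139.1373385734242
```

View pics/w3.png

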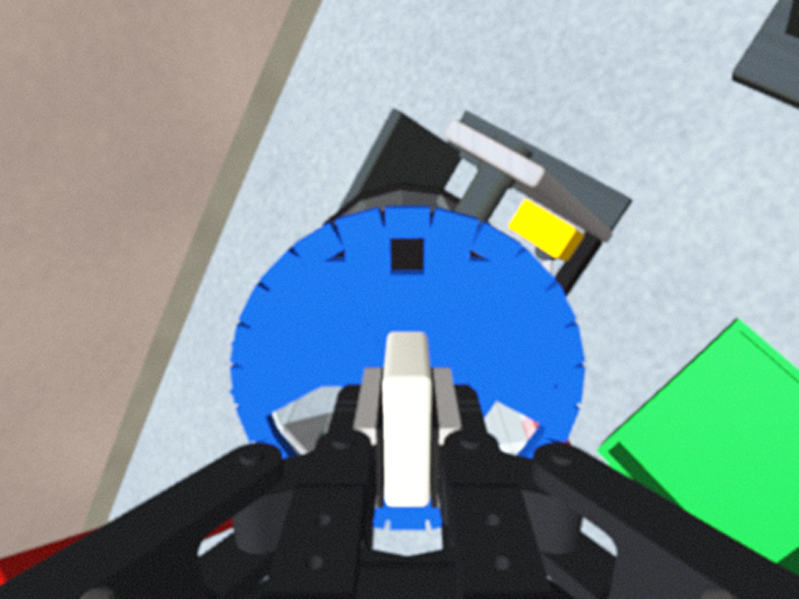

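Run:
```python
import pickle
from rig import *
from h import *
grip(0.5)
p=np.array(read_ee_pos());zd=Rdrum()[:,2]
move_linear(p+.11*zd,feed=.2)
pause(.1)
c=camera("wrist");pickle.dump(dict(c),open("w4.pkl","wb"));crop(c["img"],0,512,0,384,1.56,"pics/w4.png")
im=c["img"].astype(int);r,g,b=im[...,0],im[...,1],im[...,2]
m=((b>150)&(r<90)).astype(np.uint8)
cn=max(cv2.findContours(m,0,1)[0],key=cv2.contourArea);h=cv2.convexHull(cn)
def onp(uv,hh):
    o,dd=pix2ray(c,uv);P=drumW([0,0,hh]);n=Rdrum()[:,2];s=((P-o)@n)/(dd@n)
    return ((o+dd*s[:,None]-P)@Rdrum()*1000)
q=onp(h[:,0],.061);(cx,cy),rr=cv2.minEnclosingCircle(q[:,:2].astype(np.float32));print("dial c",cx,cy,rr)
w=(im.min(2)>225).astype(np.uint8)
for fc in cv2.findContours(w,0,1)[0]:
    if cv2.contourArea(fc)>150:
        q=onp(fc[:,0],.095);print("white",cv2.minAreaRect(q[:,:2].astype(np.float32)))
red=((r>180)&(g<60)&(b<60)).astype(np.uint8)
for rc in cv2.findContours(red,0,1)[0]:
    if cv2.contourArea(rc)>15:
        q=onp([rc.mean((0,1))],.05);print("red",rc.mean((0,1)),q.round(1),np.degrees(np.arctan2(q[:,1]-cy,q[:,0]-cx)))
print(read_time_s())
```

```text
dial c -0.10093306005001068 1.2004737854003906 56.17100524902344
white ((0.8052434921264648, 0.9288387298583984), (10.991006851196289, 37.48575973510742), 29.57918357849121)
white ((80.79548645019531, -4.625083923339844), (5.345766544342041, 183.44358825683594), 2.4617886543273926)
red [105.13157895 255.47368421] [[ 85.9 131.2   0. ]] [56.51256519]
red [322.39130435 217.2173913 ] [[-62.7   2.2  -0. ]] [179.04966025]
9.0333
```

View pics/w4.png

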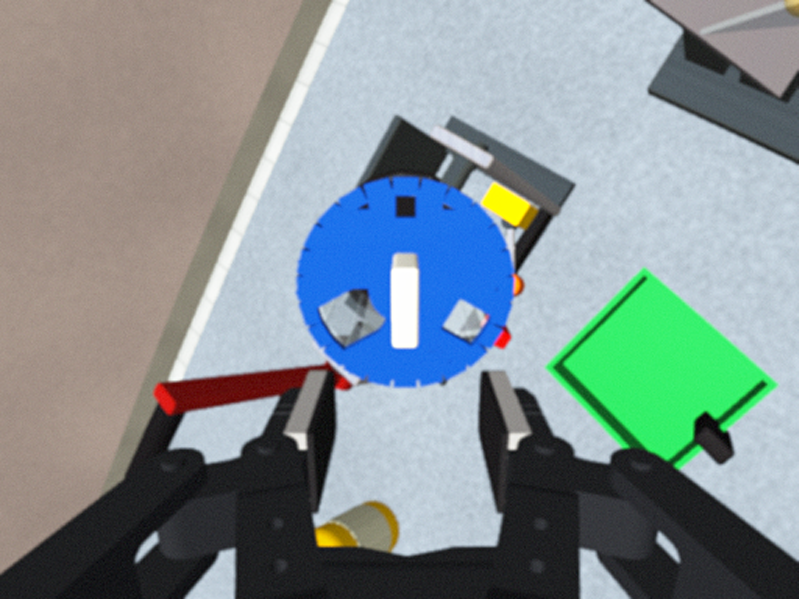

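```bash
sed -i 's/^O=np.array.*; YAW/O=np.array([.660,-.0445,0.]); YAW/' h.py
cat >> h.py <<'E'
def traytool(yaw,tilt,flip):
    Z=R.from_euler('z',yaw).as_matrix()
    z=Z@np.array([np.sin(tilt),0,-np.cos(tilt)]); x=Z@np.array([0,1.,0])*(-1 if flip else 1)
    return np.c_[x,np.cross(z,x),z]
E
python3 - <<'E'
import pickle
from rig import *
from h import *
c=pickle.load(open("w4.pkl","rb"));V=np.array(c["view"]);o=-V[:3,:3].T@V[:3,3]
q=read_eef_rot();Rt=R.from_quat([q[1],q[2],q[3],q[0]]).as_matrix();p=np.array(read_ee_pos())
print("cam in tool",Rt.T@(o-p), "cam z in tool",Rt.T@V[2,:3])
# tray now from top
t=camera("top");im=t["img"].astype(int);r,g,b=im[...,0],im[...,1],im[...,2]
crop(t["img"],210,410,110,290,3.3,"pics/t5.png")
y0=np.radians(-12.2);tc=np.array([.5062,-.0507,0])
G=tc+R.from_euler('z',y0).as_matrix()@[-.051,0,.070]
H=W([-.126,0,.070])
for tilt in (20,30,40):
  for fl in (0,1):
    for nm,P,y in(("pre",G+[0,0,.08],y0),("g",G,y0),("h",H,YAW)):
        Rm=traytool(y,np.radians(tilt),fl);s=solve_ik(P+.019*Rm[:,2],quat(Rm));print(tilt,fl,nm,None if s is None else np.round(s,2))
E
```

```text
cam in tool [-0.00092118 -0.07351144 -0.14252017] cam z in tool [7.35081765e-04 2.92620821e-01 9.56228275e-01]
20 0 pre [-0.05 -0.25 -0.66  0.81 -0.05  0.15]
20 0 g [-0.05 -0.19 -0.81  0.61 -0.05  0.15]
20 0 h [-0.07 -0.04 -0.68  0.58  0.   -0.01]
20 1 pre [-0.05 -0.25 -0.66  0.81 -0.05 -2.99]
20 1 g [-0.05 -0.19 -0.81  0.61 -0.05 -2.99]
20 1 h [-0.07 -0.04 -0.68  0.58  0.    3.13]
30 0 pre [-0.03 -0.37 -0.81  0.61 -0.09  0.16]
30 0 g [-0.03 -0.3  -0.96  0.4  -0.09  0.16]
30 0 h [-0.07 -0.14 -0.84  0.34  0.01 -0.01]
30 1 pre [-0.03 -0.37 -0.81  0.61 -0.09 -2.99]
30 1 g [-0.03 -0.3  -0.96  0.4  -0.09 -2.99]
30 1 h [-0.07 -0.14 -0.84  0.34  0.01  3.13]
40 0 pre [-0.01 -0.49 -0.96  0.41 -0.13  0.16]
40 0 g [-0.01 -0.39 -1.11  0.16 -0.13  0.16]
40 0 h [-0.08 -0.21 -1.01  0.07  0.01 -0.01]
40 1 pre [-0.01 -0.49 -0.96  0.41 -0.13 -2.98]
40 1 g [-0.01 -0.39 -1.11  0.16 -0.13 -2.98]
40 1 h [-0.08 -0.21 -1.01  0.07  0.01  3.13]
```

View pics/t5.png

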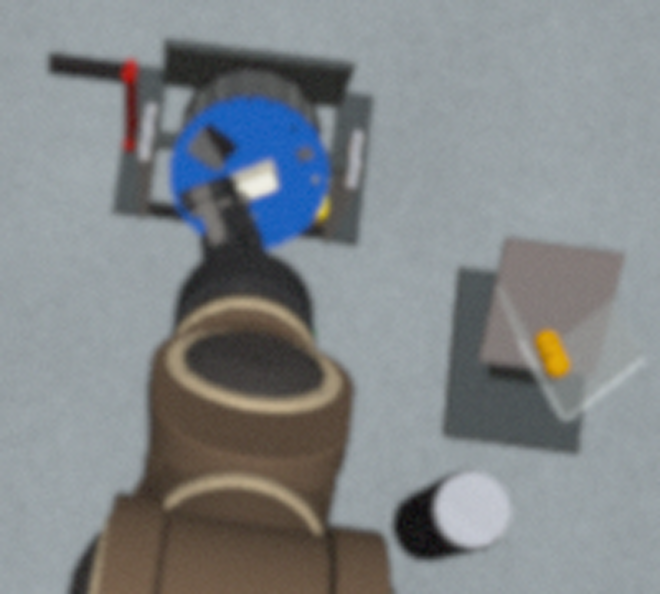

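Run:
```python
import pickle
from rig import *
from h import *
y0=np.radians(-12.2);tc=np.array([.5062,-.0507,0])
G=tc+R.from_euler('z',y0).as_matrix()@[-.051,0,.070]
Rm=traytool(y0,np.radians(30),0);off=.019*Rm[:,2]
goto(G+off+[-.06,0,.14],quat(Rm))
c=camera("wrist");pickle.dump(dict(c),open("w6.pkl","wb"));crop(c["img"],0,512,0,384,1.56,"pics/w6.png")
print(read_time_s(),(proj(c,[G,G+[0,0,.01],tc+[0,0,.04]])*1.56).round(0))
```

```text
11.075 [[428. 245.]
 [428. 258.]
 [424. 274.]]
```

View pics/w6.png

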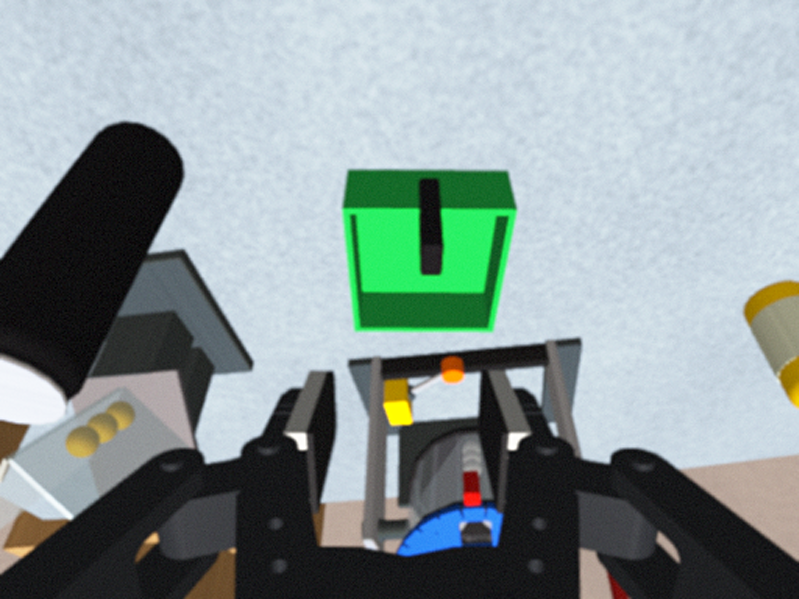

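Run:
```python
import pickle
from rig import *
from h import *
y0=np.radians(-12.2);tc=np.array([.5062,-.0507,0])
G=tc+R.from_euler('z',y0).as_matrix()@[-.051,-.0005,.070]
Rm=traytool(y0,np.radians(30),0);off=.019*Rm[:,2]
move_linear(G+off-.07*Rm[:,2],feed=.2)
f0=np.array(read_force())
h=move_linear(G+off,feed=.1,guard=6);print("hit",h,np.array(read_force())-f0)
grip(0.0,f_grip=25);print("gap",read_finger_gap(),np.array(read_force())-f0,read_time_s())
c=camera("wrist");crop(c["img"],0,512,0,384,1.56,"pics/w7.png")
```

```text
hit False [ 0.21614829  0.79298618 -0.83469346]
gap 0.13814379631614307 [-4.81970926  2.20622264  5.18653952] 12.8667
```

View pics/w7.png

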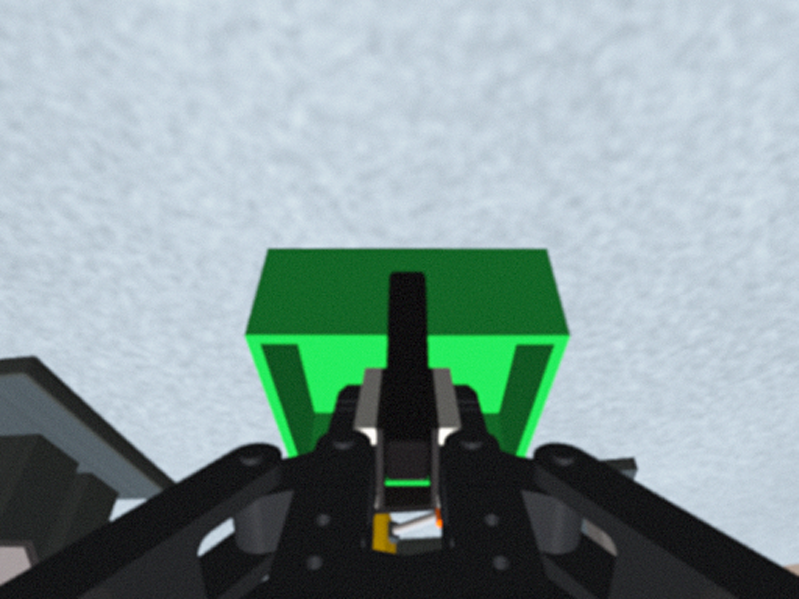

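Run:
```python
from rig import *
from h import *
Rm=traytool(YAW,np.radians(30),0);off=.019*Rm[:,2]
z=read_ee_pos()[2]
def P(x):
    p=W([-.126+x,0,.070])+off;p[2]=z;return p
h=move_linear(P(-.015),feed=.08,rot=quat(Rm),guard=25);print(h,read_ee_pos(),P(-.015),np.round(read_force(),1))
if not h:
    h=move_linear(P(.010),feed=.03,guard=14);print(h,read_ee_pos(),(Rs().T@(np.array(read_ee_pos())-P(0)))*1000,np.round(read_force(),1))
print(read_finger_gap(),read_time_s())
c=camera("side");crop(c["img"],215,375,120,300,3.3,"pics/s8.png")
c=camera("wrist");crop(c["img"],0,512,0,384,1.56,"pics/w8.png")
```

```text
False [ 0.52880183 -0.03700062  0.05432443] [ 0.52871805 -0.03693033  0.05429786] [ 2.4  0.1 -1.4]
True [ 0.52894245 -0.03695639  0.05429406] [-1.47744739e+01 -1.30947245e-02 -3.79810706e-03] [ 0.4 -0.3  2.3]
0.13618554299996355 14.0917
```

View pics/s8.png

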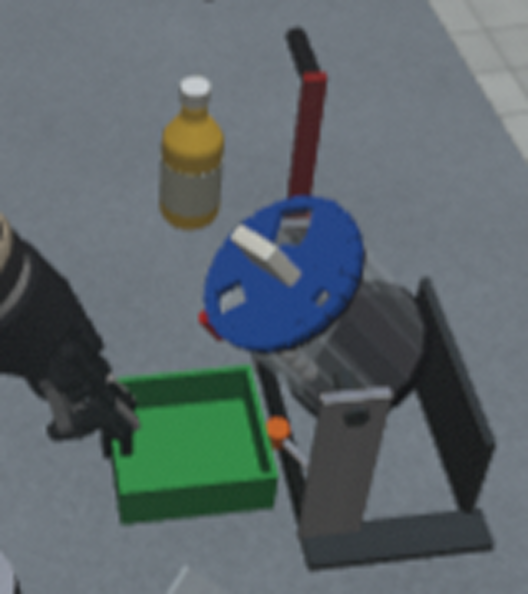

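View pics/w8.png

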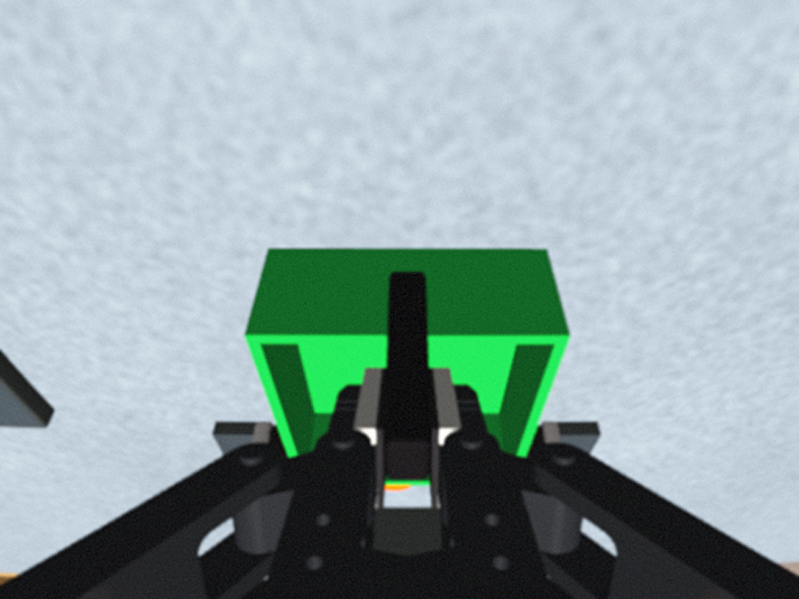

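Run:
```python
from rig import *
from h import *
Rm=traytool(YAW,np.radians(30),0);off=.019*Rm[:,2]
z=read_ee_pos()[2]
def P(x):
    p=W([-.126+x,0,.070])+off;p[2]=z;return p
e=lambda:(Rs().T@(np.array(read_ee_pos())-P(0)))*1000
print(np.round(read_force(),1))
for x in np.arange(-.012,.0121,.003):
    h=move_linear(P(x),feed=.03,guard=20);f=np.array(read_force());print(round(x,3),h,e().round(1),(Rs().T@f).round(1))
    if (Rs().T@f)[0]<-12: break
print(read_finger_gap(),read_time_s())
c=camera("side");crop(c["img"],215,375,120,300,3.3,"pics/s9.png")
```

```text
[-1.7  0.7  4.4]
-0.012 False [-12.3   0.2  -0. ] [-4.3  0.6  5.9]
-0.009 False [-9.3  0.1 -0. ] [-4.   0.4  5.1]
-0.006 False [-6.3  0.1  0. ] [-4.6  0.1  4.8]
-0.003 False [-3.3  0.1 -0. ] [-4.9  0.   5.5]
-0.0 False [-1.8  0.1 -0.3] [-18.3  -0.3  16.8]
0.1326567306560237 15.45
```

View pics/s9.png

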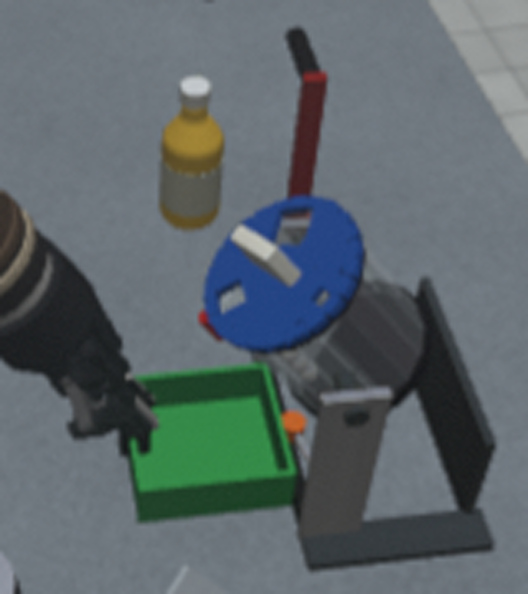

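Run:
```python
import pickle
from rig import *
from h import *
grip(0.45)
q=read_eef_rot();zt=R.from_quat([q[1],q[2],q[3],q[0]]).as_matrix()[:,2]
p=np.array(read_ee_pos());move_linear(p-.09*zt,feed=.2)
c=camera("wrist");pickle.dump(dict(c),open("w10.pkl","wb"));crop(c["img"],0,512,0,384,1.56,"pics/w10.png")
goto([.45,.12,.33],quat(traytool(0,0,0)))
d={n:dict(camera(n)) for n in("top","side")};pickle.dump(d,open("c10.pkl","wb"))
crop(d["top"]["img"],210,410,110,290,3.3,"pics/t10.png")
crop(d["side"]["img"],215,375,120,300,3.3,"pics/s10.png")
print(read_time_s())
```

```text
17.625
```

View pics/w10.png

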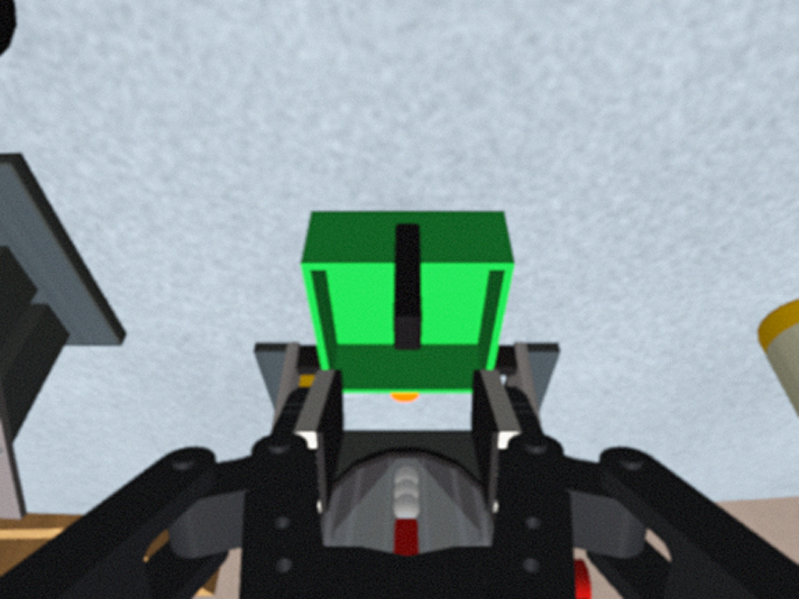

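View pics/t10.png

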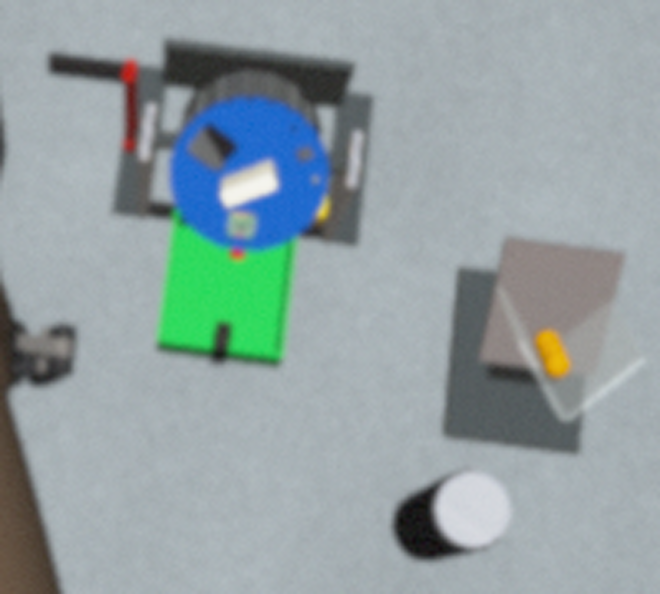

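View pics/s10.png

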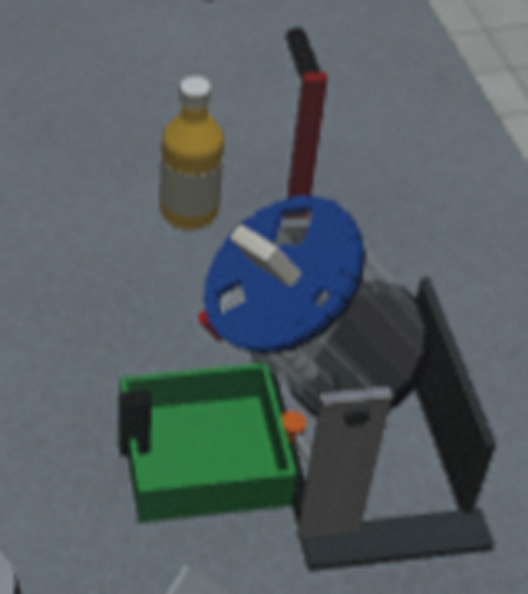

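Run:
```python
import pickle
from h import *
d=pickle.load(open("c10.pkl","rb"));T=d["top"];S=d["side"]
f=lambda p:np.array(p)/3.3+[210-.35,110-.35]
g=lambda p:np.array(p)/3.3+[215-.35,120-.35]
inv=lambda P:(Rs().T@(P-O).T).T*1000
print("top back corners",inv(onplane(T,f([[158,347],[280,364]]),.04)).round(1))
print("side rim corners",inv(onplane(S,g([[119,379],[268,366],[296,475],[136,492]]),.04)).round(1))
print("roller",inv(onplane(S,g([[293,423]]),.036)).round(1))
m=tri(S,g([[137,400]]),T,f([[221,340]]));print("tab",inv(m[:,:3]).round(1),m[0,3])
w=pickle.load(open("w10.pkl","rb"));u=lambda p:np.array(p)/1.56
print("wrist rim",inv(onplane(w,u([[302,263],[513,263],[322,391],[498,391]]),.04)).round(1))
l=tri(S,g([[293,36],[314,80]]),T,f([[52,63],[128,70]]));print("lever",inv(l[:,:3]).round(1))
```

```text
top back corners [[-133.9   48.5   40. ]
 [-134.6  -47.8   40. ]]
side rim corners [[-130.6   48.4   40. ]
 [ -19.5   46.1   40. ]
 [ -20.5  -50.9   40. ]
 [-131.7  -50.2   40. ]]
roller [[-11.7  -4.5  36. ]]
tab [[-126.2    1.5   73.4]] 0.0044854056432232
wrist rim [[-129.5  -47.3   40. ]
 [-129.7   50.9   40. ]
 [ -21.6  -50.8   40. ]
 [ -21.8   57.7   40. ]]
lever [[ -0.5 139.  270.8]
 [  1.1  89.  272.6]]
```

```bash
cat >> h.py <<'E'
YG=.118
def levtool(th,flip,tilt=None,r=.125):
    # returns TCP pos, R with grasp point on bar centre at lever angle th
    t=th if tilt is None else tilt
    G=W([-r*np.sin(th),YG,.145+r*np.cos(th)])
    z=Rs()@np.array([np.sin(t),0,-np.cos(t)]);x=Rs()@np.array([np.cos(t),0,np.sin(t)])*(-1 if flip else 1)
    Rm=np.c_[x,np.cross(z,x),z];return G+.019*z,Rm
E
python3 - <<'E'
from rig import *
from h import *
for fl in (0,1):
    for th in (0,.3,.6,.9,1.1,1.2,1.34):
        p,Rm=levtool(th,fl);s=solve_ik(p,quat(Rm));print(fl,th,None if s is None else np.round(s,2))
    p,Rm=levtool(0,fl);s=solve_ik(p+[0,0,.06],quat(Rm));print('pre',s)
print(read_joint_positions())
E
```

```text
0 0 [0.11 0.42 0.39 1.54 0.   1.74]
0 0.3 [ 0.15  0.1  -0.08  1.1  -0.06  1.76]
0 0.6 [ 0.19 -0.16 -0.49  0.66 -0.14  1.78]
0 0.9 [ 0.25 -0.35 -0.86  0.18 -0.24  1.77]
0 1.1 [ 0.29 -0.38 -1.1  -0.23 -0.31  1.74]
0 1.2 [ 0.31 -0.34 -1.22 -0.48 -0.34  1.71]
0 1.34 None
pre [0.10949604 0.452645   0.57289632 1.69104765 0.         1.73788823]
1 0 [ 0.11  0.42  0.39  1.54  0.   -1.4 ]
1 0.3 [ 0.15  0.1  -0.08  1.1  -0.06 -1.38]
1 0.6 [ 0.19 -0.16 -0.49  0.66 -0.14 -1.36]
1 0.9 [ 0.25 -0.35 -0.86  0.18 -0.24 -1.37]
1 1.1 [ 0.29 -0.38 -1.1  -0.23 -0.31 -1.41]
1 1.2 [ 0.31 -0.34 -1.22 -0.48 -0.34 -1.43]
1 1.34 None
pre [ 0.10949604  0.452645    0.57289632  1.69104765  0.         -1.40370442]
[ 2.59510226e-01  3.43116388e-02  7.40221205e-02  1.61232352e+00
 -1.35527626e-04  2.60417501e-01]
```

Run:
```python
import pickle
from rig import *
from h import *
p,Rm=levtool(0,1,0)
grip(0.45)
goto(p+[0,0,.085],quat(Rm))
c=camera("wrist");crop(c["img"],0,512,0,384,1.56,"pics/w11.png")
f0=np.array(read_force())
h=move_linear(p,feed=.1,guard=8);print("hit",h,np.array(read_force())-f0)
c=camera("wrist");crop(c["img"],0,512,0,384,1.56,"pics/w12.png")
c=camera("side");crop(c["img"],215,375,100,280,3.3,"pics/s12.png")
print(read_time_s())
```

```text
hit False [-0.36051532  0.31589585 -1.63846508]
20.4667
```

View pics/w12.png

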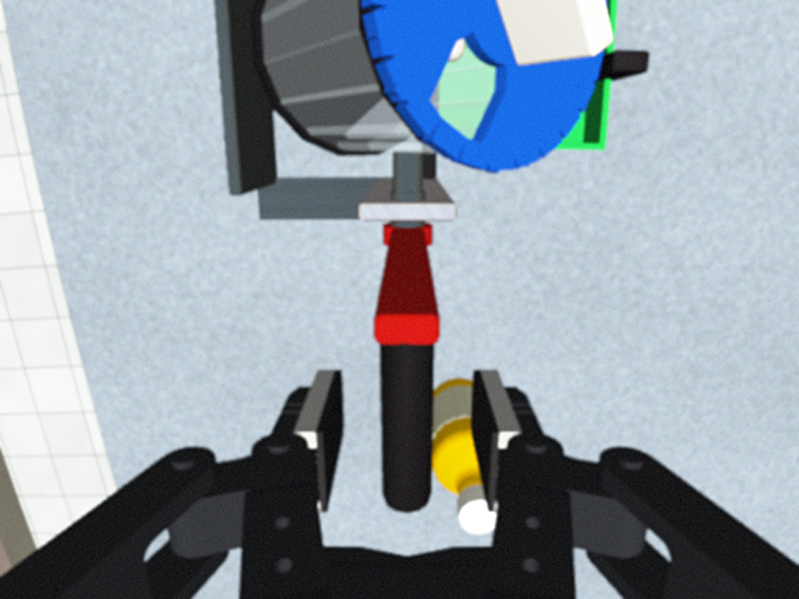

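View pics/s12.png

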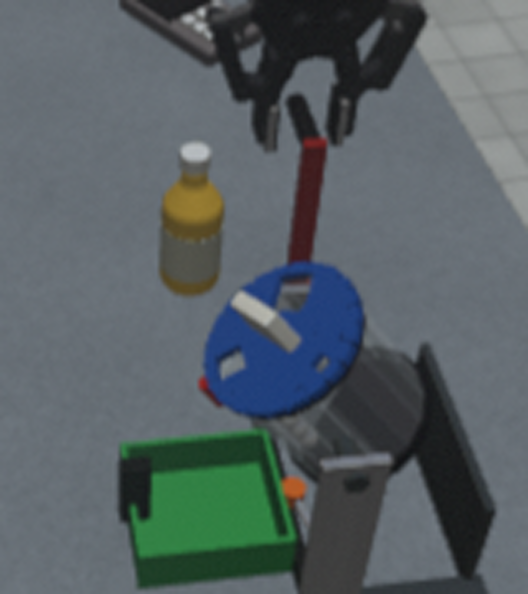

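Run:
```python
import pickle
from rig import *
from h import *
grip(0.23,f_grip=20);print(read_finger_gap())
for th in list(np.linspace(.12,1.2,10))+[1.28,1.34]:
    p,Rm=levtool(th,1,.75*th,r=.123)
    h=move_linear(p,feed=.08,rot=quat(Rm),guard=30);f=np.array(read_force());print(round(th,2),h,(Rs().T@f).round(1))
    if h: break
print(read_time_s(),read_finger_gap())
c=camera("side");crop(c["img"],215,375,100,280,3.3,"pics/s13.png")
c=camera("wrist");crop(c["img"],0,512,0,384,1.56,"pics/w13.png")
```

```text
0.2312962729744198
0.12 False [3.7 0.2 1.6]
0.24 False [2.4 0.5 2.5]
0.36 False [ 3.   0.4 -1. ]
0.48 False [4.3 0.2 0.2]
0.6 False [4.  0.3 0.4]
0.72 False [ 4.8  0.1 -0.4]
0.84 False [ 6.6 -0.4  0.7]
0.96 False [ 7.3 -1.2  0.7]
1.08 False [6.  0.2 1.9]
1.2 False [2.7 1.5 3.6]
1.28 False [2.7 1.2 5.3]
1.34 False [3.5 2.4 4.5]
24.4667 0.23225540500987796
```

View pics/s13.png

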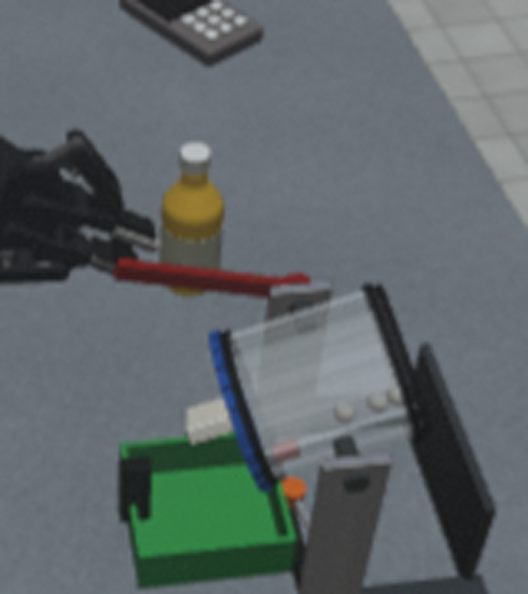

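View pics/w13.png

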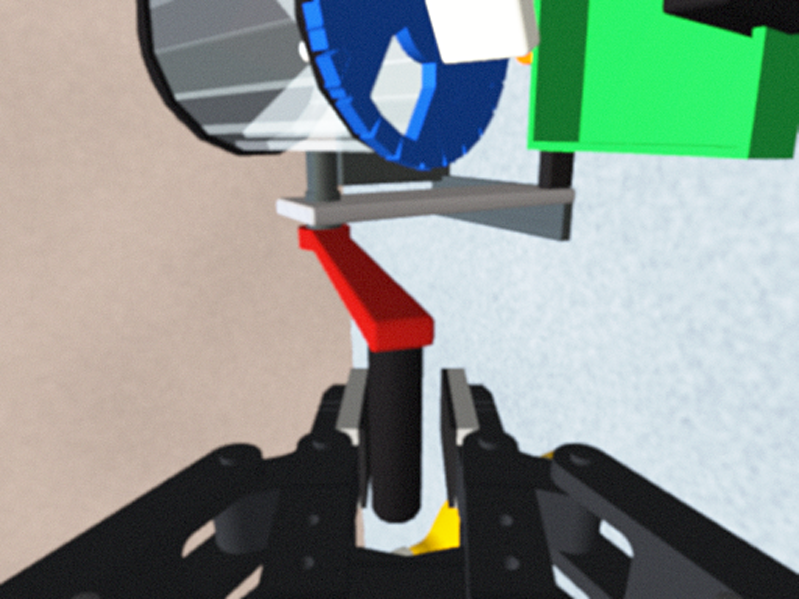

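Run:
```python
import pickle
from rig import *
from h import *
th=1.37
p,Rm=levtool(th,1,1.005,r=.123)
h=move_linear(p,feed=.05,rot=quat(Rm),guard=15);print(h,(Rs().T@np.array(read_force())).round(1))
pause(2.0)
c=camera("side");crop(c["img"],215,375,100,280,3.3,"pics/s14.png")
print(read_time_s())
```

```text
False [7.9 2.4 2.9]
26.8667
```

View pics/s14.png

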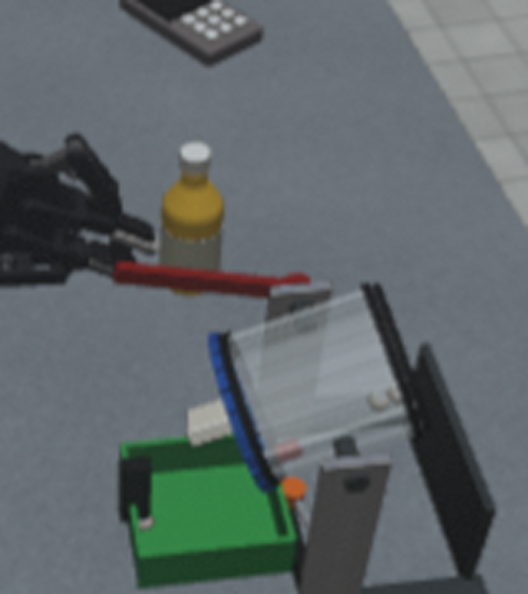

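Run:
```python
import pickle
from rig import *
from h import *
pause(1.0)
c=camera("side");pickle.dump(dict(c),open("c15.pkl","wb"));crop(c["img"],270,370,170,240,8,"pics/s15.png")
print(read_time_s(), proj(c,[W([-.125*np.sin(t),.092,.145+.125*np.cos(t)]) for t in (1.2,1.25,1.3,1.35)]).round(1))
c=camera("top");crop(c["img"],220,340,110,240,4.5,"pics/t15.png")
```

```text
27.9167 [[254.2 176.5]
 [253.3 178.5]
 [252.5 180.5]
 [251.8 182.5]]
```

View pics/s15.png

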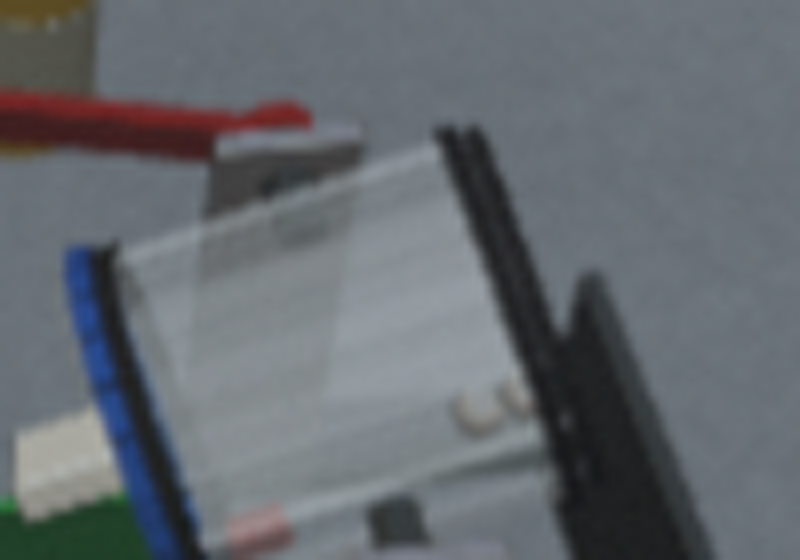

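View pics/t15.png

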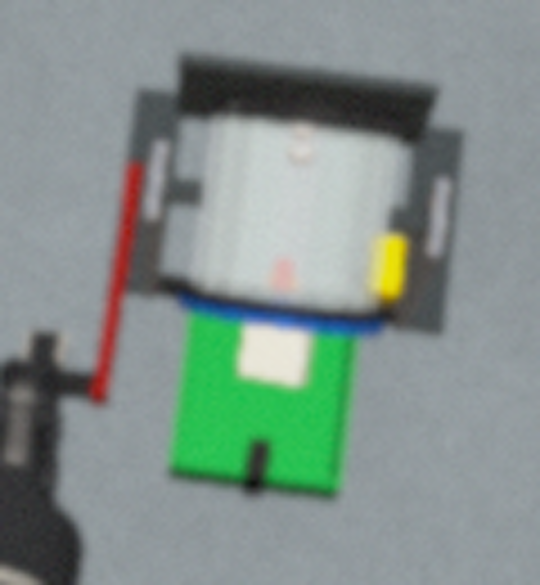

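Run:
```python
import pickle
from rig import *
from h import *
def L(th,feed=.08,guard=25):
    p,Rm=levtool(th,1,.75*min(th,1.34),r=.123)
    h=move_linear(p,feed=feed,rot=quat(Rm),guard=guard);print(th,h,(Rs().T@np.array(read_force())).round(1));return h
L(1.42)
pause(.8)
ims=[]
c=camera("side");ims.append(c["img"][165:240,250:370])
print(proj(c,[W([-.125*np.sin(t),.142,.145+.125*np.cos(t)]) for t in (1.3,1.35)]).round(1))
for th in (1.2,1.4,1.2,1.4): L(th,.25)
pause(.5)
c=camera("side");ims.append(c["img"][165:240,250:370])
pause(.7)
c=camera("side");ims.append(c["img"][165:240,250:370])
cv2.imwrite("pics/s16.png",cv2.resize(np.vstack(ims)[:,:,::-1],None,fx=2.6,fy=2.6,interpolation=2))
print(read_time_s())
```

```text
1.42 False [3.6 0.8 8.2]
[[249.7 165.9]
 [249.1 167.9]]
1.2 False [-0.8  0.8  7. ]
1.4 False [ 3.5 -0.3  6.2]
1.2 False [-0.1  1.9  6.4]
1.4 False [2.9 0.5 5.4]
31.8083
```

View pics/s16.png

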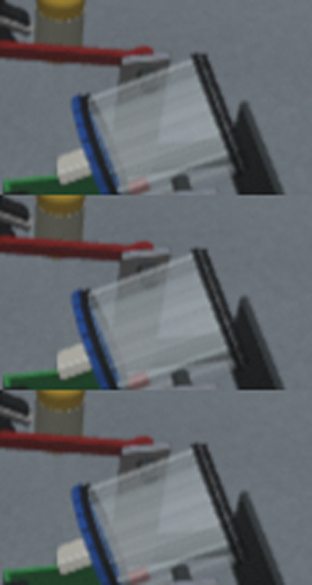

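Run:
```python
import pickle
from rig import *
from h import *
c=camera("side");crop(c["img"],240,370,165,300,4.4,"pics/s17.png")
c=camera("top");crop(c["img"],220,340,110,240,4.5,"pics/t17.png")
print(read_time_s())
```

```text
31.9083
```

View pics/s17.png

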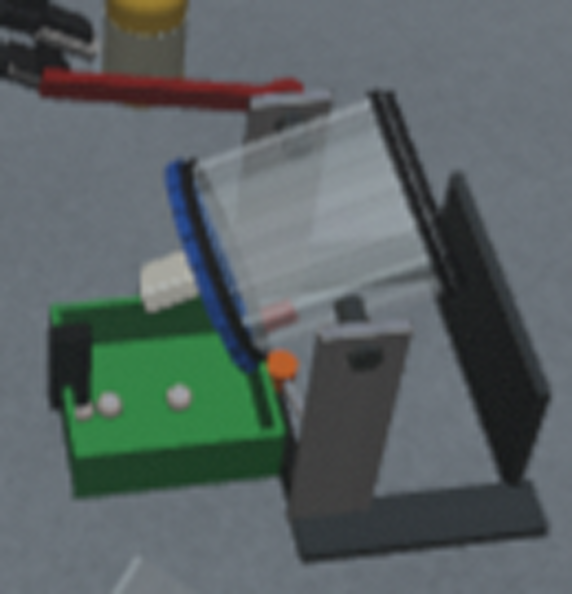

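View pics/t17.png

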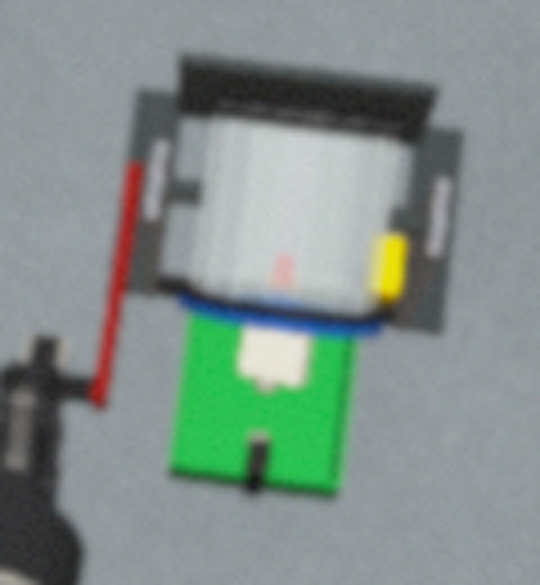

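All three balls are in the tray and the drum is empty. I'll ease the lever back next.

Run:
```python
import pickle
from rig import *
from h import *
def L(th,feed=.1,guard=25):
    p,Rm=levtool(th,1,.75*np.clip(th,0,1.34),r=.123)
    h=move_linear(p,feed=feed,rot=quat(Rm),guard=guard);print(round(th,2),h,(Rs().T@np.array(read_force())).round(1));return h
for th in list(np.arange(1.25,-.01,-.14))+[0.0]:
    if L(th): break
pause(.5)
grip(0.45)
c=camera("wrist");crop(c["img"],0,512,0,384,1.56,"pics/w18.png")
print(read_time_s())
```

```text
1.25 False [0.7 0.8 6. ]
1.11 False [-0.1  0.4  6.2]
0.97 False [2.1 0.9 6.1]
0.83 False [ 2.2 -0.9  5.5]
0.69 False [ 1.4 -0.6  5. ]
0.55 False [ 3.1 -1.   3.6]
0.41 False [ 4.6 -0.8  1.1]
0.27 False [ 4.6 -0.4 -1.6]
0.13 False [ 4.3 -1.3 -3.4]
0.0 False [0.1 0.3 0.1]
35.825
```

View pics/w18.png

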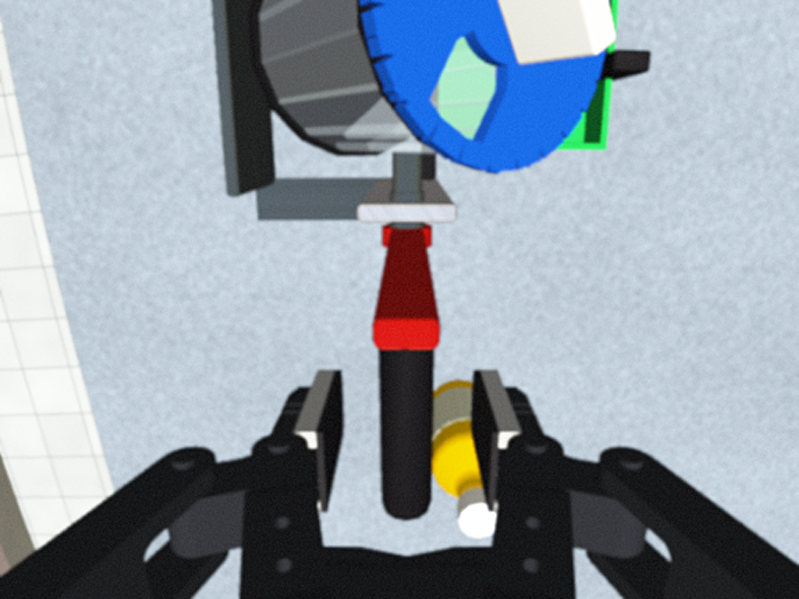

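Lever is back upright and free between the open fingers. I'll retreat upward and do the final checks.

Run:
```python
import pickle
from rig import *
from h import *
p=np.array(read_ee_pos());move_linear(p+[0,0,.10],feed=.2)
goto([.42,.12,.38],quat(levtool(0,1,0)[1]))
pause(.5)
d={n:dict(camera(n)) for n in("top","side")};pickle.dump(d,open("c19.pkl","wb"))
crop(d["top"]["img"],210,410,110,290,3.3,"pics/t19.png")
crop(d["side"]["img"],215,375,120,300,3.3,"pics/s19.png")
a=pickle.load(open("c0.pkl","rb"))
for n in d:
    e=cv2.absdiff(a[n]["img"],d[n]["img"]).max(2)
    print(n,"bottle/can/stock diffs",[int((e[y0:y1,x0:x1]>50).sum()) for x0,x1,y0,y1 in ((165,195,148,180),(325,370,245,285),(343,410,178,244))] if n=="top" else [int((e[y0:y1,x0:x1]>50).sum()) for x0,x1,y0,y1 in ((258,288,140,190),(190,226,280,352),(245,330,295,384))])
print(read_time_s())
```

```text
top bottle/can/stock diffs [776, 0, 0]
side bottle/can/stock diffs [3, 24, 0]
38.0667
```

View pics/t19.png

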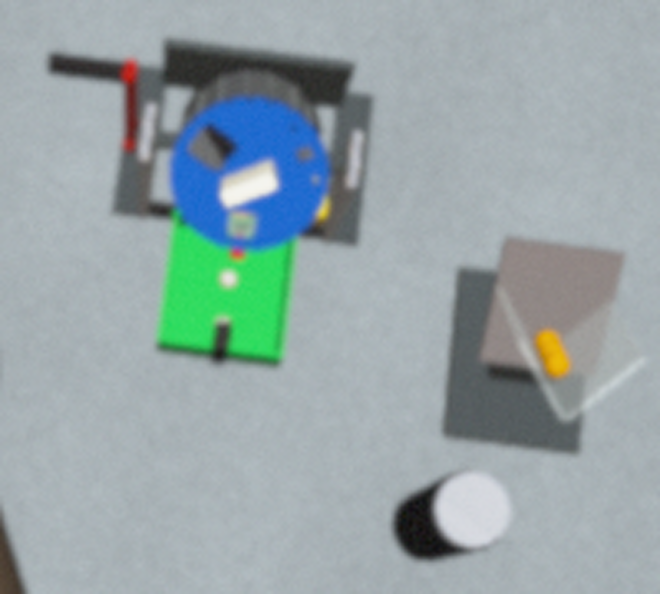

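View pics/s19.png

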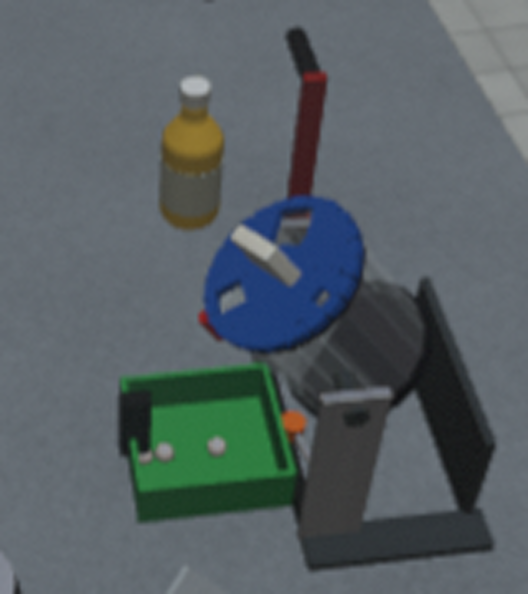

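```bash
python3 -c "
from rig import *
print(sign_off(),read_time_s())"
```

```text
the job is handed in; nothing more can be done
the job is handed in; nothing more can be done
```

The job is done and handed in; the clock stood at 38 s of the 72 s allowed at the last reading. All three small white balls are in the tray.

- **Dial:** the stock rack holds the three large yellow balls, so the drum held the 14 mm ones and the 19 mm hole was the right choice. I turned the dial from about -19° to about +120°. The wrist camera put the fin within about 1° of its target, with the hole at the red mark.
- **Tray:** I slid it in by its tab until the force rose sharply at the stop. The side and wrist cameras put its far wall about 20–22 mm ahead of the pivot and its yaw within about 1° of zero. The top camera put its near wall about 4 mm farther out, which I took as image error. The roller was pushed about 17 mm back, touching the wall, so by that geometry the switch is tripped. I had no direct reading of it.
- **Tipping:** at the first hold only one ball came out; two stayed in the drum. Pulling the lever fully to its stop released them. I also rocked the lever twice between about 1.2 and 1.4 rad.
- **Return:** I eased the lever back to rest and moved the arm clear.

The last pictures show three balls in the tray, the drum and lever at rest, the dial unchanged and the tray still home. My picture comparison showed no sign that the can or the stock rack had moved. For the bottle it failed in the top view, most likely because the arm was in front of it, but the side view shows it unmoved.

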